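Show the printing roller to the inspection camera

ROBOT

A 6-joint arm with a two-finger parallel gripper is mounted at the origin on the work surface. World frame = base frame: x ahead of the robot, y to its left, z up, the work surface at z = 0. Lengths are in m, angles in rad, forces in N, time in s.
With the tool pointing down it reaches from about 0.25 to 0.725 m from the base axis. Payload 4 kg.
Tool frame: the origin (TCP) lies at the very end of the fingers, on their centre line; the grasp point (between the pads) lies 19 mm behind it; z points along the fingers, y is the direction in which the jaws open and shut (so a half turn about z gives the same grasp; the last joint's range is limited). The gripper opens to 85 mm and grips with 20 to 120 N. Pads are 22 mm wide; open, the fingers measure 114 mm over their backs; the gripper's body (76 mm by 85 mm) begins 54 mm behind the grasp point. The pads swing forward as they close: fully open they stand 13 mm farther back than shut.
Start: joints at [-1.176, 0.241, 0.005, 1.335, 0, 1.571], TCP at [0.192, -0.462, 0.231] pointing down, gripper open.
Joint ranges: [-2.72, 2.72], [-1.05, 1.87], [-1.09, 1.28], [-1.99, 2.15], [-1.42, 1.44], [-3.14, 3.14]. Speed limits (rad/s): [2.79, 2.79, 3.14, 3.14, 3.14, 3.14].

INTERFACE

Orientations are given as a unit quaternion [x, y, z, w].
In Python, from workcell import bot gives the robot as it stands.
- The arm moves only by the shell command python3 -m crank 'ROWS'. ROWS is JSON, a list that holds one entry, the list of rows, each a list of 5 numbers: the shift along the tool's x, y, z in mm, then the turn about the tool's z in degrees, then the closure in counts, from 0 (fully open) to 255 (shut). In form: [[[tx, ty, tz, turn, grip], ...]]. A call has 1 to 12 rows; each row shifts and turns the pose as measured when the row begins, along the tool's axes as they then stand; what a row does not reach is not made up. A row lasts 1/8 s, in which the tool goes at most 62.5 mm and 10.7 degrees, less where a joint would pass 70% of its speed; a pose out of reach is approached as far as the arm can. A call is refused whole if a number of a shift passes 62.5 or a number of a turn 10.7, either way. A call with a gripper value outside its range is refused whole. The fingers move at their own pace and stop on an object; the grip force is fixed at half the most. Time passes only in rows, so rows that do not move let the fingers close. It gives the time, the measured TCP pose, the force and the opening at its end, in the units of the state.
- bot.get_obs(): the state, without advancing time (a new reading comes with each control period).
- bot.camera(name): name is "scene" or "top"; returns a dict with "img" (480x640x3 uint8, blue, green, red), "depth" (480x640 float32, m along the optical axis (not along the pixel's ray), 0 where there is no reading), "fx", "fy", "cx", "cy" (pixels), "R" (3x3) and "t" (3): a world point X has camera coordinates R X + t. Camera axes: x right, y down, z forward; pixel columns grow to the right and rows downward; lengths in m; the calibration is good to about 2 mm. A picture is of the moment at which its call begins.
- bot.job_done(): hands the job in, once; it reports no verdict.
The state is a dict: "clock": time; "joint_pos": joint angles; "joint_vel": joint speeds; "tau": joint torques, N m; "eef_pos": TCP position; "tool_rot": TCP orientation; "ft_force": force on the tool from outside, world axes, zero at the start; "ft_torque": the same for the moment, N m; "grip_width": finger opening in m.
Only numpy, scipy, OpenCV 4.12 (cv2) and the standard library are available. Lean on these libraries where they do the work, as an engineer would, in place of code of your own. Each camera call takes 0.05 s, during which the arm holds its last target.

TASK

On the inking glass lies a yellow printing roller with a red line along its side: roll it on the glass until the red line is on top. Then pick it up and hold it still 200 mm above the middle of the round target of the camera stand, level, with the red line still on top and the roller crosswise to the camera's view (parallel to the black bar on the target), and finish while still holding it there. Leave the black roller and everything else on the bench where they are.

Things in the scene. Friction and masses are not known exactly. Their poses are not given: they have to be found in the camera images.
- roller_center (a point): Centre of the yellow printing roller: a plain solid cylinder, diameter 44 mm, length 120 mm, 0.3 to 0.5 kg, lying on the glass (centre 28 mm above the table). x runs along its axis; z points from the centre, square to the axis, out through the red line, a 7 mm wide painted stripe along its whole length. At the start the line faces sideways, about 65 degrees from the top.
- slab: The inking glass, a fixed pale green plate 400 mm (x) by 660 mm (y), 6 mm thick, flat on the table; origin at the centre of its underside. Rollers roll on it without slipping when pushed at the side, or when something pressed lightly on top of them is moved across (they travel half as far), and stop almost at once when left alone.
- camera_stand: Fixed camera stand; its place and yaw vary. Origin on the table, under the middle of its white round target (diameter 90 mm, 6 mm high). A foot 30 mm wide, 6 mm high, runs from there along +x to the base. The black camera on a 380 mm post looks along -x and down at the focus; base, post and camera lie at x = 185 to 335 mm, the camera 320 to 430 mm up. A black bar on the target lies along y.
- focus (a point): The point in the air where the roller's centre is to be held: exactly 200 mm above the table, straight above the middle of the round target. Its axes are those of the stand: the roller's axis is to lie along this y axis (either way round).
- black_roller_center (a point): Centre of the black rubber roller without a line (diameter 44 mm, length 120 mm, x along its axis), also lying on the glass; it is to be left alone.
- ink_tin: Closed ink tin with blue band, diameter 80 mm, height 60 mm, standing at the far side; origin under its centre. Leave alone.
- ink_tin_red: Closed ink tin with red band, diameter 80 mm, height 60 mm; origin under its centre. Leave alone.
- jar: Closed jar, diameter 70 mm, height 65 mm, at the far side; origin under its centre. Leave alone.
- baren: Round wooden rubbing pad (baren), diameter 84 mm, height 28 mm with a pale knob on top, at the robot's right; origin under its centre. Leave alone.
- lino_block: Cut printing block of plywood, 100 x 140 mm and 23 mm high, lying on the table; origin under its centre. Leave alone.
- brush: Brush lying at the robot's right; x along it towards the bristles. Leave alone.
Not all that is in view belongs to the job. What is shaped like the part that bears roller_center but turquoise is not meant.

How it is judged:
On the way:
1. the roller lies on the glass with its red line on top (within 14 degrees) (height (world z) of roller_center below 0.032 m and angle between roller_center's own z axis and vertical below 0.25 rad and contact force between roller and slab above 0.5 N and linear speed of roller below 0.03 m/s), for 0.2 s.
At the end, for the whole second after the job is handed in: Held still by the fingers alone, the roller's centre is within 25 mm sideways and in height of the point 200 mm above the target's middle, red line on top and level within 17 degrees, axis within 11 degrees of the black bar; all other loose things lie within 30 mm of their starts (horizontal distance between roller_center and focus below 0.025 m and z of roller_center in the frame of camera_stand between 0.175 and 0.225 m and angle between roller_center's own z axis and vertical below 0.3 rad and angle between the x axis of roller_center and the y axis of camera_stand, either way round below 0.2 rad and contact force between roller and the fingers above 1 N and contact force between roller and camera_stand below 0.2 N and linear speed of roller below 0.03 m/s and angular speed of roller below 0.3 rad/s and distance of each of black_roller_center, ink_tin, ink_tin_red, jar, baren, lino_block, brush from where it was at the start of the episode below 0.03 m); the arm keeps its last pose, push and grip.
It fails at once if the black roller or another bystander is moved by more than 30 mm (distance of any of black_roller_center, ink_tin, ink_tin_red, jar, baren, lino_block, brush from where it was at the start of the episode above 0.03 m).
It fails at once if the roller is knocked against the camera stand (contact force between roller and camera_stand above 3 N).
It also fails if it takes over 53 s, if anything falls off the work surface, if the arm or the gripper's body presses on something with over 40 N, if the wrist force passes 120 N, or if a joint passes its speed limit or range.

## Working session

There is one attempt and no reset: what is moved stays moved. The work goes in short steps, Python scripts to look and compute and a shell command to move; the robot and the scene stay as the last step left them, time stands still between calls to the robot, and variables do not carry over. Pictures are saved under pics/ and viewed, and the job is handed in when it is done.

```bash
mkdir -p pics; ls; python3 - <<'E'
from workcell import bot
import cv2,numpy as np
o=bot.get_obs()
print({k:np.round(o[k],3) for k in o})
for n in("scene","top"):
    c=bot.camera(n); cv2.imwrite(f"pics/{n}0.png",c["img"]); np.savez(f"{n}0.npz",**c)
    print(n,c["fx"],c["fy"],c["cx"],c["cy"],np.round(c["R"],3).tolist(),np.round(c["t"],3))
E
```

```text
pics
{'clock': np.float64(0.0), 'joint_pos': array([-1.176,  0.241,  0.004,  1.335,  0.   ,  1.571]), 'joint_vel': array([ 0.001, -0.   , -0.001,  0.001,  0.   , -0.001]), 'tau': array([-0.0000e+00, -3.7232e+01,  2.5241e+01,  1.7000e-02, -0.0000e+00,
       -0.0000e+00]), 'eef_pos': array([ 0.192, -0.461,  0.23 ]), 'tool_rot': array([ 0.981,  0.196, -0.   , -0.001]), 'ft_force': array([ 0.359, -0.36 , -0.923]), 'ft_torque': array([0.058, 0.007, 0.044]), 'grip_width': np.float64(0.085)}
scene 554.3550786992823 554.3550786992823 321.9325483055564 232.30525060415226 [[-0.702, 0.712, 0.001], [0.616, 0.609, -0.5], [-0.357, -0.35, -0.866]] [ 0.4   -0.17   1.742]
top 510.8045427463724 510.8045427463724 305.0728938634313 240.55800133724628 [[0.026, -1.0, -0.002], [-0.992, -0.026, -0.123], [0.123, 0.005, -0.992]] [-0.106  0.494  1.562]
```

View pics/scene0.png

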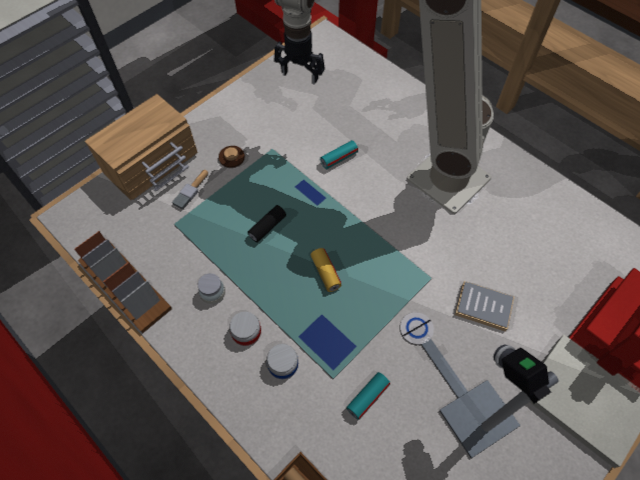

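View pics/top0.png

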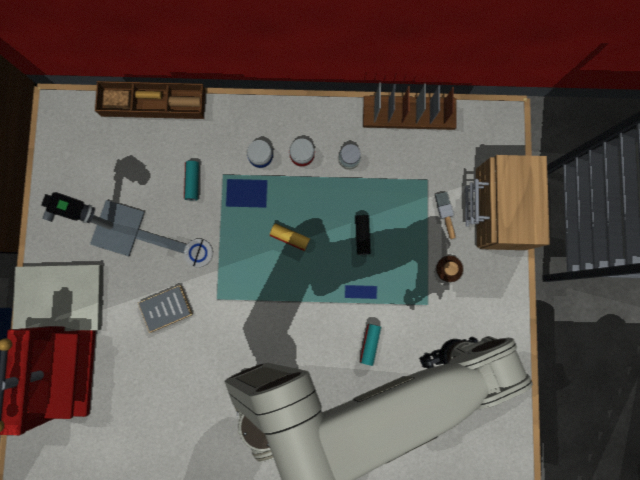

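The yellow roller is at top (289,236) and scene (326,270). The target is at top (199,252) and scene (417,329), and the black roller is at top (362,233). Next I zoom in to find the line and measure.

```bash
cat > h.py <<'E'
import numpy as np,cv2
def ray(c,u,v,z):
    R,t=c["R"],c["t"]; C=-R.T@t
    d=R.T@np.array([(u-c["cx"])/c["fx"],(v-c["cy"])/c["fy"],1.]); return C+d*(z-C[2])/d[2]
def dep(c,u,v):
    d=c["depth"][int(v),int(u)]; return c["R"].T@(d*np.array([(u-c["cx"])/c["fx"],(v-c["cy"])/c["fy"],1.])-c["t"])
def cloud(c,m):
    v,u=np.nonzero(m&(c["depth"]>0)); d=c["depth"][v,u]
    P=np.stack([(u-c["cx"])/c["fx"]*d,(v-c["cy"])/c["fy"]*d,d],1); return (P-c["t"])@c["R"],u,v
def hue(c):
    h=cv2.cvtColor(c["img"],cv2.COLOR_BGR2HSV); return h[...,0].astype(int),h[...,1].astype(int),h[...,2].astype(int)
E
python3 - <<'E'
from h import *
a=[]
for n,(u,v) in dict(scene=(326,270),top=(289,236)).items():
    c=np.load(n+"0.npz"); H,S,V=hue(c)
    w=np.zeros(H.shape,bool); w[v-32:v+32,u-32:u+32]=1
    red=w&((H<8)|(H>172))&(S>120)&(V>50); yel=w&(H>=12)&(H<35)&(S>120)&(V>50)
    print(n,red.sum(),yel.sum())
    for nm,m in(("yel",yel),("red",red)):
        if m.sum()<5: continue
        P,uu,vv=cloud(c,m); print(nm,P.mean(0).round(4),P.min(0).round(3),P.max(0).round(3),uu.mean(),vv.mean())
        q=P[:,:2]-P[:,:2].mean(0); _,s,vt=np.linalg.svd(q,full_matrices=False); print(' axis',vt[0],np.ptp(q@vt[0]),np.ptp(q@vt[1]))
        r=cv2.minAreaRect(np.stack([uu,vv],1).astype(np.float32));print(' rect',r)
    a.append(cv2.resize(c["img"][v-32:v+32,u-32:u+32],(400,400),interpolation=cv2.INTER_CUBIC))
cv2.imwrite("pics/z0.png",np.hstack(a))
a=[]
for n,(u,v) in dict(scene=(417,329),top=(199,252)).items():
    c=np.load(n+"0.npz"); a.append(cv2.resize(c["img"][v-24:v+24,u-24:u+24],(400,400),interpolation=cv2.INTER_CUBIC))
    H,S,V=hue(c); w=np.zeros(H.shape,bool); w[v-24:v+24,u-24:u+24]=1
    wh=w&(S<40)&(V>175)
    bl=w&(H>95)&(H<130)&(S>100)
    v2,u2=np.nonzero(bl); e=cv2.fitEllipse(np.stack([u2,v2],1).astype(np.float32)) if bl.sum()>5 else None
    print(n,'blue',bl.sum(),e); 
    if bl.sum()>5: print((u2.min()+u2.max())/2,(v2.min()+v2.max())/2, ray(c,(u2.min()+u2.max())/2,(v2.min()+v2.max())/2,.006))
cv2.imwrite("pics/z1.png",np.hstack(a))
E
```

```text
scene 11 607
yel [ 0.5151 -0.0422  0.044 ] [ 0.472 -0.106  0.009] [0.552 0.019 0.057] 324.85313531353137 268.2706270627063
 axis [0.3852604 0.9228079] 0.12319176482975337 0.0435521685880235
 rect ((325.4507751464844, 269.3230285644531), (43.98008346557617, 14.921814918518066), 64.98310089111328)
red [ 0.487  -0.0316  0.0105] [ 0.472 -0.084 -0.001] [0.501 0.004 0.036] 334.3636363636364 269.45454545454544
 axis [0.30313773 0.95294675] 0.09209333158647498 0.0065192061599839745
 rect ((332.70001220703125, 265.9000244140625), (33.541019439697266, 0.44721364974975586), 63.43495178222656)
top 25 471
yel [ 0.5078 -0.044   0.0464] [ 0.47  -0.105  0.031] [0.545 0.016 0.06 ] 289.3063829787234 236.01276595744682
 axis [0.37997465 0.9249969 ] 0.11879625523891954 0.039397577448666996
 rect ((289.319580078125, 236.0309295654297), (38.38008499145508, 12.184154510498047), 23.96249008178711)
red [ 0.4932 -0.0269  0.0364] [ 0.47  -0.087  0.022] [0.51  0.016 0.042] 283.76 240.96
 axis [-0.3680587  -0.92980256] 0.1111920343052462 0.0029229440735162524
 rect ((286.40460205078125, 242.2194061279297), (35.84547805786133, 1.0366883277893066), 23.498567581176758)
scene blue 133 ((416.65087890625, 327.4485168457031), (18.203393936157227, 20.125534057617188), 117.81073760986328)
416.5 327.5 [0.45512419 0.24434709 0.006     ]
top blue 114 ((197.5770263671875, 252.58412170410156), (16.273462295532227, 17.047521591186523), 49.953269958496094)
197.5 252.5 [0.45304437 0.24570575 0.006     ]
```

View pics/z0.png

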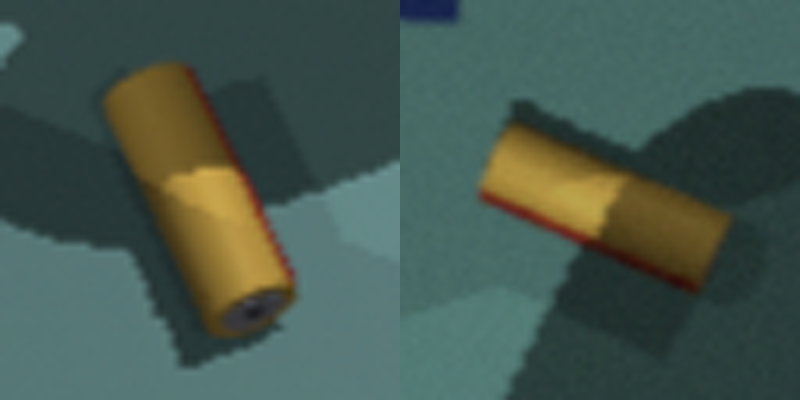

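View pics/z1.png

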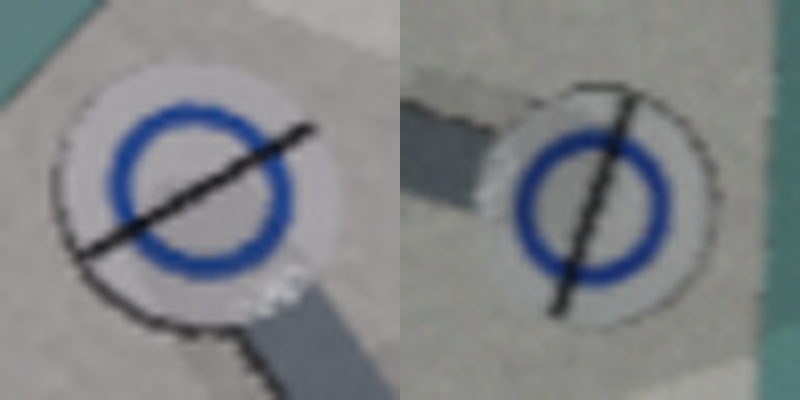

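```bash
python3 - <<'E'
from h import *
for n,(u,v) in dict(scene=(326,270),top=(289,236)).items():
    c=np.load(n+"0.npz"); H,S,V=hue(c)
    w=np.zeros(H.shape,bool); w[v-32:v+32,u-32:u+32]=1
    m=w&((H<35)|(H>172))&(S>110)&(V>40); vv,uu=np.nonzero(m)
    r=cv2.minAreaRect(np.stack([uu,vv],1).astype(np.float32)); print(n,r,ray(c,*r[0],.028).round(4))
    b=cv2.boxPoints(r); Q=[ray(c,*p,.028)[:2] for p in b]; s=[Q[1]-Q[0],Q[2]-Q[1]]; s=max(s,key=np.linalg.norm); print(np.degrees(np.arctan2(s[1],s[0])),np.linalg.norm(s))
    # red line angular position
    P,_,_=cloud(c,w&((H<8)|(H>172))&(S>120)&(V>50))
# target: bar
for n,(u,v),z in (("scene",(416.5,327.5),.006),("top",(197.5,252.5),.006)):
    c=np.load(n+"0.npz"); H,S,V=hue(c); w=np.zeros(H.shape,np.uint8); cv2.circle(w,(int(u),int(v)),12,1,-1)
    m=(w>0)&(V<70); vv,uu=np.nonzero(m)
    vx,vy,x0,y0=cv2.fitLine(np.stack([uu,vv],1).astype(np.float32),cv2.DIST_L2,0,.01,.01).ravel()
    p=ray(c,x0-8*vx,y0-8*vy,z);q=ray(c,x0+8*vx,y0+8*vy,z);d=q-p
    print(n,'bar',m.sum(),ray(c,x0,y0,z).round(4),np.degrees(np.arctan2(d[1],d[0])))
    e=cv2.cvtColor(c["img"],cv2.COLOR_BGR2GRAY)
c=np.load("top0.npz")
print('foot',ray(c,197.5,252.5,.006),ray(c,145,237,.006))
E
```

```text
scene ((325.6761779785156, 268.959228515625), (44.36146926879883, 15.924630165100098), 64.44003295898438) [ 0.5095 -0.0442  0.028 ]
67.33352112706066 0.13602828473665407
top ((289.09674072265625, 236.63607788085938), (38.478607177734375, 13.570579528808594), 23.629377365112305) [ 0.5082 -0.0428  0.028 ]
-112.31712598104447 0.12079747549222182
scene bar 33 [0.4569 0.2433 0.006 ] 164.40610321955373
top bar 28 [0.4531 0.2453 0.006 ] -15.667408594057292
foot [0.45304437 0.24570575 0.006     ] [0.4980189  0.41474768 0.006     ]
```

```bash
cat > goto.py <<'E'
import sys,numpy as np
from scipy.spatial.transform import Rotation as Ro
from workcell import bot
o=bot.get_obs(); R=Ro.from_quat(o["tool_rot"]).as_matrix(); x=np.array([float(a) for a in sys.argv[1:4]])
h=np.degrees(np.arctan2(R[1,0],R[0,0]))
d=R.T@(x-o["eef_pos"])*1e3
print("t",o["clock"],"pos",o["eef_pos"].round(4),"head",h.round(2),"tilt z",R[:,2].round(3),"grip",o["grip_width"],"F",o["ft_force"].round(1),"q",o["joint_pos"].round(2))
print("shift mm",d.round(1))
if len(sys.argv)>4: print("turn",((h-float(sys.argv[4])+90)%180-90).round(2))
E
python3 -m crank '[[[45,-26,0,0,0],[45,-26,0,0,0],[45,-26,0,0,0],[45,-26,0,0,0],[45,-26,0,0,0],[45,-26,0,0,0],[45,-26,0,0,0],[45,-26,0,0,0],[45,-26,0,0,0],[45,-26,0,0,0]]]'; python3 goto.py .509 -.044 .1 67.5
```

```text
clock: 1.35
eef_pos: [0.5146, -0.0384, 0.227]
tool_rot: [0.981, 0.192, -0.002, -0.003]
ft_force: [0.3, -0.8, 0.4]
grip_width: 0.0854
t 1.35 pos [ 0.5146 -0.0384  0.227 ] head 22.08 tilt z [-0.005  0.004 -1.   ] grip 0.08537748031638158 F [ 0.3 -0.8  0.4] q [-0.08  0.28  0.04  1.34  0.    2.68]
shift mm [ -6.9   3.8 127. ]
turn -45.42
```

```bash
python3 -m crank '[[[-7,4,20,0,0],[0,0,20,-10,0],[0,0,20,-10,0],[0,0,0,-10,0],[0,0,0,-10,0],[0,0,0,-5,0],[0,0,0,0,0]]]'; python3 goto.py .509 -.044 .012 67.5
```

```text
clock: 2.22
eef_pos: [0.5088, -0.0394, 0.1603]
tool_rot: [0.824, 0.567, -0.004, -0.006]
ft_force: [-0.2, -0.2, 0.2]
grip_width: 0.0852
t 2.225 pos [ 0.5088 -0.0394  0.1603] head 69.06 tilt z [-0.014  0.005 -1.   ] grip 0.08516508819615912 F [-0.2 -0.2  0.2] q [-0.08  0.31 -0.09  1.19  0.    1.86]
shift mm [ -4.2   4.1 148.2]
turn 1.56
```

```bash
python3 -m crank '[[[-4,2,25,1.5,0],[0,0,25,0,0],[0,0,20,0,0],[0,0,0,0,0]]]'; python3 goto.py .509 -.044 .012 67.5
```

```text
clock: 2.72
eef_pos: [0.5082, -0.0436, 0.0883]
tool_rot: [0.833, 0.553, -0.004, -0.006]
ft_force: [-1.1, 0.4, -0.4]
grip_width: 0.0852
t 2.725 pos [ 0.5082 -0.0436  0.0883] head 67.13 tilt z [-0.014  0.005 -1.   ] grip 0.08522394861909835 F [-1.1  0.4 -0.4] q [-0.09  0.38 -0.19  1.01  0.    1.88]
shift mm [ 0.   2.1 76.3]
turn -0.37
```

```bash
python3 -m crank '[[[0,1,25,0,0],[0,0,25,0,0],[0,0,15,0,0],[0,0,10,0,0],[0,0,0,0,40],[0,0,0,0,40],[0,0,0,0,40]]]'; python3 goto.py .509 -.044 .010 67.5
python3 - <<'E'
from workcell import bot
import cv2,numpy as np
a=[]
for n,(u,v) in dict(scene=(326,270),top=(289,236)).items():
    c=bot.camera(n);np.savez(n+"1.npz",**c);a.append(cv2.resize(c["img"][v-32:v+32,u-32:u+32],(400,400),interpolation=cv2.INTER_CUBIC))
cv2.imwrite("pics/z2.png",np.hstack(a))
E
```

```text
clock: 3.6
eef_pos: [0.5133, -0.0441, 0.0167]
tool_rot: [0.834, 0.551, -0.001, -0.003]
ft_force: [0.7, -0.4, -0.6]
grip_width: 0.0718
t 3.6 pos [ 0.5133 -0.0441  0.0167] head 66.93 tilt z [-0.004  0.004 -1.   ] grip 0.0717678116567512 F [ 0.7 -0.4 -0.6] q [-0.09  0.47 -0.27  0.83  0.    1.89]
shift mm [-1.6 -3.9  6.7]
turn -0.57
```

View pics/z2.png

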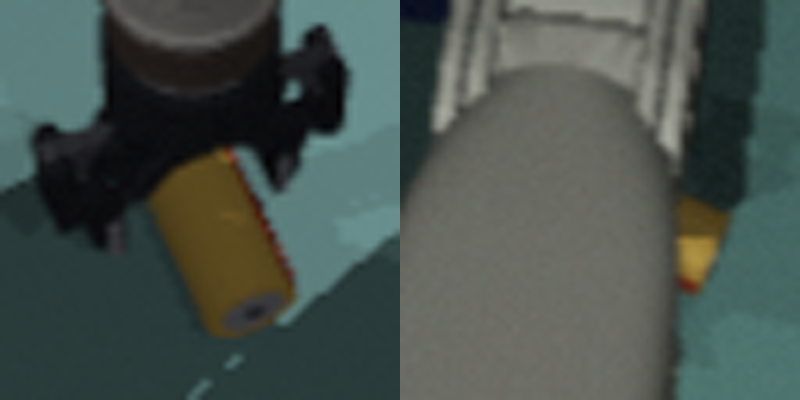

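The roller sits between the fingers. The red line is still on the robot side, at (270,230) in the left crop. I'll lower a little, then push along tool +y.

```bash
python3 -m crank '[[[-1,0,5,-0.5,40],[0,4,0,0,40],[0,4,0,0,40],[0,4,0,0,40],[0,4,0,0,40],[0,4,0,0,40],[0,4,0,0,40],[0,4,0,0,40],[0,0,0,0,40],[0,0,0,0,40]]]'; python3 goto.py .509 -.044 .010 67.5
cat > look.py <<'E'
import sys
from h import *
from workcell import bot
c=bot.camera("scene"); k=sys.argv[1]; u,v=(int(sys.argv[2]),int(sys.argv[3])) if len(sys.argv)>3 else (326,270)
np.savez("s%s.npz"%k,**c)
cv2.imwrite(f"pics/s{k}.png",cv2.resize(c["img"][v-32:v+32,u-32:u+32],(560,560),interpolation=cv2.INTER_CUBIC))
H,S,V=hue(c); w=np.zeros(H.shape,bool); w[v-32:v+32,u-32:u+32]=1
red=w&((H<8)|(H>172))&(S>110)&(V>35); yel=w&(H>=10)&(H<35)&(S>110)&(V>35)
a=np.radians(67.5) if len(sys.argv)<5 else np.radians(float(sys.argv[4])); ax=np.array([np.cos(a),np.sin(a)]); n=np.array([np.sin(a),-np.cos(a)])
for nm,m in(("yel",yel),("red",red)):
    P,_,_=cloud(c,m)
    if len(P): print(nm,len(P),"n",np.percentile(P[:,:2]@n,[2,50,98]).round(4),"ax",np.percentile(P[:,:2]@ax,[2,98]).round(4),"z",np.percentile(P[:,2],[2,50,98]).round(4))
E
python3 look.py 3
```

```text
clock: 4.95
eef_pos: [0.5411, -0.0567, 0.0114]
tool_rot: [0.832, 0.555, -0.0, -0.003]
ft_force: [1.0, 0.5, 0.6]
grip_width: 0.0719
t 4.95 pos [ 0.5411 -0.0567  0.0114] head 67.46 tilt z [-0.003  0.004 -1.   ] grip 0.07193977340315237 F [1.  0.5 0.6] q [-0.11  0.52 -0.2   0.85  0.    1.86]
shift mm [ -0.6 -34.5   1.6]
turn -0.04
yel 311 n [0.4965 0.5216 0.5357] ax [0.1477 0.215 ] z [0.0243 0.0439 0.053 ]
red 40 n [0.5115 0.5144 0.5206] ax [0.15   0.2098] z [0.0419 0.0495 0.0744]
```

View pics/s3.png

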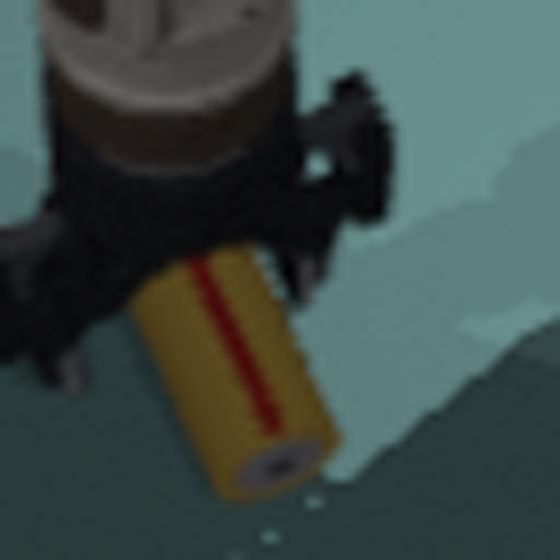

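```bash
cat > cen.py <<'E'
import sys
from h import *
from scipy.optimize import least_squares
# circle fit of the depth points across the axis, radius fixed 22 mm; angle of red
def run(f,u=326,v=270,adeg=67.5,fixz=None,axr=None):
    c=np.load(f); H,S,V=hue(c); w=np.zeros(H.shape,bool); w[v-32:v+32,u-32:u+32]=1
    a=np.radians(adeg); ax=np.array([np.cos(a),np.sin(a),0]); n=np.array([np.sin(a),-np.cos(a),0])
    red=w&((H<8)|(H>172))&(S>110)&(V>35); al=red|(w&(H>=10)&(H<35)&(S>110)&(V>35))
    al=cv2.erode(al.astype(np.uint8),np.ones((3,3)))>0
    P,_,_=cloud(c,al); s=P@ax; 
    k=(P[:,2]>.02)
    if axr: k&=(s>axr[0])&(s<axr[1])
    P=P[k]
    f2=lambda p:np.hypot(P@n-p[0],P[:,2]-p[1])-.022
    r=least_squares(f2,[np.median(P@n),P[:,2].max()-.022],loss="soft_l1",f_scale=.002)
    Q,uu,vv=cloud(c,red); q=(Q@n-r.x[0]),(Q[:,2]-r.x[1])
    # by ray: middle of the red pixels hit with cylinder
    C=-c["R"].T@c["t"]; v2,u2=np.nonzero(red); ang=[]
    for x,y in zip(u2,v2):
        d=c["R"].T@np.array([(x-c["cx"])/c["fx"],(y-c["cy"])/c["fy"],1.])
        o=np.array([C@n-r.x[0],C[2]-r.x[1]]); e=np.array([d@n,d[2]]); A=e@e;B=2*o@e;D=B*B-4*A*(o@o-.022**2)
        if D>0: h=o+e*(-B-D**.5)/2/A; ang.append(np.degrees(np.arctan2(h[0],h[1])))
    print(f,len(P),"centre n,z",r.x.round(4),"red depth ang",np.median(np.degrees(np.arctan2(q[0],q[1]))).round(1),"ray ang",np.median(ang).round(1) if ang else None,"ax",s.min().round(4),s.max().round(4))
if __name__=="__main__":
    for f in sys.argv[1:]: run(f)
E
python3 cen.py scene0.npz top0.npz scene1.npz s3.npz
python3 - <<'E'
from cen import *
run("top0.npz",289,236)
run("scene0.npz",axr=(.145,.2));run("scene1.npz",axr=(.145,.2))
E
```

```text
scene0.npz 468 centre n,z [0.4897 0.0267] red depth ang -124.6 ray ang None ax 0.0993 0.216
top0.npz 94 centre n,z [0.4876 0.0278] red depth ang -76.6 ray ang -74.5 ax 0.0979 0.1337
scene1.npz 271 centre n,z [0.4892 0.0267] red depth ang -125.9 ray ang -72.4 ax 0.1465 0.2156
s3.npz 200 centre n,z [0.5149 0.0269] red depth ang -1.2 ray ang -2.3 ax 0.1482 0.214
top0.npz 372 centre n,z [0.4868 0.0279] red depth ang -69.1 ray ang -72.0 ax 0.0979 0.2094
scene0.npz 230 centre n,z [0.4893 0.0266] red depth ang -124.9 ray ang None ax 0.0993 0.216
scene1.npz 215 centre n,z [0.489  0.0266] red depth ang -126.0 ray ang -68.3 ax 0.1465 0.2156
```

The roller has travelled 26 mm. The red line fits at −2° from the top and the centre is at n ≈ 0.5135. I'll centre the jaws (−8 mm in y) and rest a moment before closing.

```bash
python3 -m crank '[[[0,-4,2,0,40],[0,-4,0,0,40],[0,0,0,0,40],[0,0,0,0,40]]]'; python3 goto.py .5337 -.0546 .0095 67.5; python3 look.py 4; python3 cen.py s4.npz
```

```text
clock: 5.5
eef_pos: [0.5325, -0.0532, 0.0093]
tool_rot: [0.832, 0.555, -0.0, -0.003]
ft_force: [0.9, 0.1, 0.1]
grip_width: 0.0717
t 5.5 pos [ 0.5325 -0.0532  0.0093] head 67.47 tilt z [-0.004  0.004 -1.   ] grip 0.07171704110850555 F [0.9 0.1 0.1] q [-0.1   0.51 -0.22  0.84  0.    1.86]
shift mm [-0.8  1.6 -0.2]
turn -0.03
yel 307 n [0.4962 0.5209 0.5362] ax [0.1505 0.2152] z [0.0276 0.0442 0.0561]
red 38 n [0.5119 0.5143 0.5166] ax [0.1516 0.2082] z [0.0441 0.048  0.0537]
s4.npz 199 centre n,z [0.5155 0.0267] red depth ang -3.2 ray ang -3.3 ax 0.1496 0.2141
```

```bash
python3 -m crank '[[[0,1.5,0,0,60],[0,0,0,0,80],[0,0,0,0,95],[0,0,0,0,105],[0,0,0,0,115]]]'; python3 goto.py .5337 -.0546 .0095 67.5; python3 look.py 5; python3 cen.py s5.npz
```

```text
clock: 6.18
eef_pos: [0.5343, -0.0539, 0.0093]
tool_rot: [0.832, 0.555, -0.0, -0.003]
ft_force: [0.5, 0.4, -0.9]
grip_width: 0.0467
t 6.175 pos [ 0.5343 -0.0539  0.0093] head 67.47 tilt z [-0.004  0.004 -1.   ] grip 0.046720106200574325 F [ 0.5  0.4 -0.9] q [-0.1   0.51 -0.22  0.84  0.    1.86]
shift mm [-0.9 -0.3 -0.2]
turn -0.03
yel 299 n [0.4949 0.5212 0.5374] ax [0.1488 0.2146] z [0.0263 0.0442 0.0537]
red 39 n [0.513  0.5162 0.5212] ax [0.1521 0.2085] z [0.0431 0.0484 0.0689]
s5.npz 183 centre n,z [0.5163 0.0269] red depth ang -0.5 ray ang -0.8 ax 0.1491 0.2148
```

View pics/s5.png

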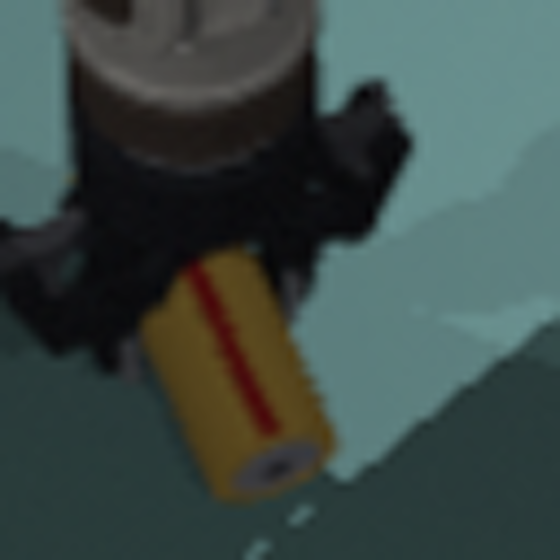

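The line is on top, at −1°, and the fingers almost touch. Next I grip and lift.

```bash
python3 -m crank '[[[0,0,0,0,130],[0,0,0,0,200],[0,0,0,0,255],[0,0,0,0,255],[0,0,-5,0,255],[0,0,-15,0,255],[0,0,-20,0,255],[0,0,0,0,255]]]'; python3 goto.py .454 .245 .19 164.7; python3 look.py 6; python3 cen.py s6.npz
```

```text
clock: 7.22
eef_pos: [0.5325, -0.0539, 0.0497]
tool_rot: [0.832, 0.555, -0.002, -0.004]
ft_force: [1.3, -0.0, -5.3]
grip_width: 0.0426
t 7.225 pos [ 0.5325 -0.0539  0.0497] head 67.46 tilt z [-0.008  0.005 -1.   ] grip 0.04255049565871847 F [ 1.3 -0.  -5.3] q [-0.1   0.46 -0.18  0.94  0.    1.86]
shift mm [ 246.2 -188.4 -138.2]
turn 82.76
yel 313 n [0.4951 0.5204 0.5362] ax [0.1475 0.2145] z [0.0628 0.0843 0.0922]
red 41 n [0.5128 0.5158 0.519 ] ax [0.1507 0.2105] z [0.0848 0.09   0.0947]
s6.npz 194 centre n,z [0.5158 0.0667] red depth ang 0.0 ray ang -0.9 ax 0.1472 0.2138
```

View pics/s6.png

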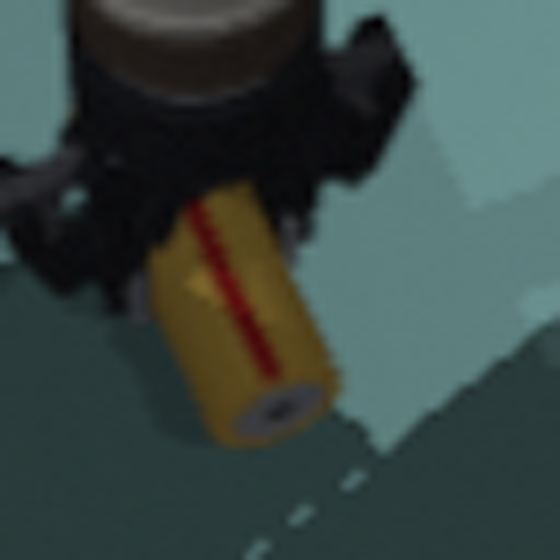

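```bash
python3 -m crank '[[[0,0,-35,0,255],[0,0,-40,-9,255],[0,0,-40,-10,255],[0,0,-10,-10,255],[0,0,0,-10,255],[0,0,0,-10,255],[0,0,0,-10,255],[0,0,0,-10,255],[0,0,0,-10,255],[0,0,0,-10,255],[0,0,0,-5,255],[0,0,0,0,255]]]'; python3 goto.py .454 .245 .181 164.7
```

```text
clock: 8.78
eef_pos: [0.5242, -0.0537, 0.165]
tool_rot: [0.134, 0.991, 0.001, -0.018]
ft_force: [0.5, -0.2, -4.9]
grip_width: 0.0424
t 8.775 pos [ 0.5242 -0.0537  0.165 ] head 164.57 tilt z [-0.035  0.007 -0.999] grip 0.042442973859494505 F [ 0.5 -0.2 -4.9] q [-0.1   0.36 -0.01  1.24  0.    0.17]
shift mm [147.6 269.2 -11.4]
turn -0.13
```

```bash
python3 -m crank '[[[10,18,-1,0,255],[16,30,-1,0,255],[16,30,-1,0,255],[16,30,-1,0,255],[16,30,-1,0,255],[16,30,-1,0,255],[16,30,-1,0,255],[16,30,-1,0,255],[10,18,-1,0,255],[5,9,-1,0,255],[0,0,0,0,255],[0,0,0,0,255]]]'; python3 goto.py .454 .245 .181 164.7
```

```text
clock: 10.28
eef_pos: [0.4522, 0.2445, 0.1776]
tool_rot: [0.138, 0.99, 0.002, -0.022]
ft_force: [0.2, 0.4, -5.0]
grip_width: 0.0425
t 10.275 pos [0.4522 0.2445 0.1776] head 164.11 tilt z [-0.042  0.009 -0.999] grip 0.04248940613175598 F [ 0.2  0.4 -5. ] q [ 0.48  0.32 -0.03  1.26  0.03  0.76]
shift mm [-1.4  1.  -3.5]
turn -0.59
```

```bash
python3 -m crank '[[[-1,1,-4,-0.5,255],[0,0,0,0,255],[0,0,0,0,255]]]'; python3 goto.py .454 .245 .181 164.7; python3 - <<'E'
from h import *
from workcell import bot
cs={n:bot.camera(n) for n in("scene","top")}
cv2.imwrite("pics/f_top.png",cs["top"]["img"]);cv2.imwrite("pics/f_scene.png",cs["scene"]["img"])
for n in cs:
    c=cs[n]; np.savez("f_%s.npz"%n,**c)
    R,t=c["R"],c["t"]; p=R@np.array([.454,.245,.2])+t; u,v=int(c["fx"]*p[0]/p[2]+c["cx"]),int(c["fy"]*p[1]/p[2]+c["cy"])
    H,S,V=hue(c); w=np.zeros(H.shape,bool); w[v-40:v+40,u-40:u+40]=1
    red=w&((H<8)|(H>172))&(S>110)&(V>35); al=red|(w&(H>=10)&(H<35)&(S>110)&(V>35))
    for nm,m in(("all",al),("red",red)):
        P,uu,vv=cloud(c,m); P=P[P[:,2]>.15]
        if len(P)<5: print(n,nm,len(P));continue
        _,s,vt=np.linalg.svd(P-P.mean(0),full_matrices=False)
        print(n,nm,len(P),P.mean(0).round(4),"dir",vt[0].round(3),"head",np.degrees(np.arctan2(vt[0][1],vt[0][0])).round(1),"len",np.ptp(P@vt[0]).round(3),"z",np.percentile(P[:,2],[2,98]).round(3))
    cv2.imwrite(f"pics/fz_{n}.png",cv2.resize(c["img"][v-40:v+40,u-40:u+40],(480,480),interpolation=cv2.INTER_CUBIC))
E
python3 -c "
import cv2,numpy as np
cv2.imwrite('pics/fz.png',cv2.resize(np.hstack([cv2.imread('pics/fz_scene.png'),cv2.imread('pics/fz_top.png')]),(800,400)))"
```

```text
clock: 10.65
eef_pos: [0.4544, 0.2432, 0.1819]
tool_rot: [0.135, 0.991, 0.002, -0.021]
ft_force: [0.6, -0.3, -4.2]
grip_width: 0.0421
t 10.65 pos [0.4544 0.2432 0.1819] head 164.43 tilt z [-0.042  0.009 -0.999] grip 0.042059061290059575 F [ 0.6 -0.3 -4.2] q [ 0.48  0.32 -0.01  1.27  0.03  0.75]
shift mm [0.8 1.6 0.9]
turn -0.27
scene all 479 [0.4818 0.2406 0.2181] dir [ 0.925 -0.378 -0.038] head -22.2 len 0.123 z [0.201 0.276]
scene red 59 [0.487 0.236 0.225] dir [ 0.672 -0.356 -0.649] head -27.9 len 0.066 z [0.215 0.274]
top all 216 [0.4709 0.2222 0.2342] dir [-0.239 -0.178  0.955] head -143.3 len 0.439 z [0.203 0.611]
top red 11 [0.5    0.2289 0.2306] dir [-0.215 -0.2    0.956] head -137.1 len 0.111 z [0.218 0.303]
```

View pics/fz.png

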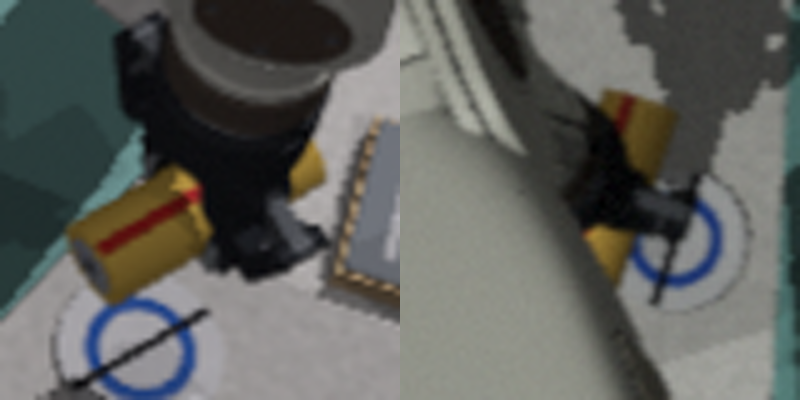

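View pics/f_scene.png

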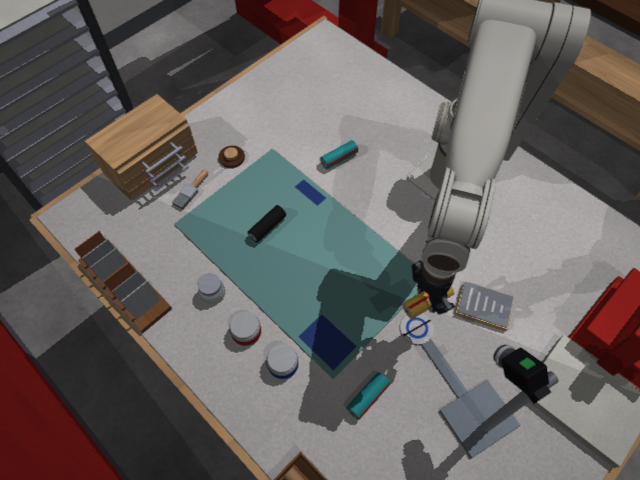

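The roller hangs over the target, parallel to the black bar, with the red line on top. I'll check it in numbers.

```bash
python3 - <<'E'
from h import *
c=np.load("f_scene.npz"); R,t=c["R"],c["t"]
p=R@np.array([.454,.245,.2])+t; u0,v0=int(c["fx"]*p[0]/p[2]+c["cx"]),int(c["fy"]*p[1]/p[2]+c["cy"])
H,S,V=hue(c); w=np.zeros(H.shape,bool); w[v0-40:v0+40,u0-40:u0+40]=1
red=w&((H<8)|(H>172))&(S>110)&(V>35); al=red|(w&(H>=10)&(H<35)&(S>110)&(V>35))
k,l,st,_=cv2.connectedComponentsWithStats(al.astype(np.uint8)); print(st[1:].tolist())
b=1+np.argmax(st[1:,4]); m=l==b
v,u=np.nonzero(m&red); vx,vy,x0,y0=cv2.fitLine(np.stack([u,v],1).astype(np.float32),cv2.DIST_HUBER,0,.01,.01).ravel()
a=ray(c,x0-8*vx,y0-8*vy,.222);q=ray(c,x0+8*vx,y0+8*vy,.222);d=q-a;print("red head on z=.222",np.degrees(np.arctan2(d[1],d[0])))
from scipy.optimize import least_squares
P,_,_=cloud(c,cv2.erode(m.astype(np.uint8),np.ones((3,3)))>0); P=P[(P[:,2]<.24)]
def res(x):
    A=np.array([np.cos(x[0])*np.cos(x[1]),np.sin(x[0])*np.cos(x[1]),np.sin(x[1])]); C=np.array([.454+x[2]*np.sin(np.radians(15.3)),.245+x[2]*np.cos(np.radians(15.3)),x[3]])
    return np.linalg.norm(np.cross(P-C,A),axis=1)-.022
r=least_squares(res,[np.radians(-15.3),0,0,.2],loss="soft_l1",f_scale=.002); x=r.x
A=np.array([np.cos(x[0])*np.cos(x[1]),np.sin(x[0])*np.cos(x[1]),np.sin(x[1])])
C=np.array([.454+x[2]*np.sin(np.radians(15.3)),.245+x[2]*np.cos(np.radians(15.3)),x[3]])
print("head",np.degrees(x[0]),"pitch",np.degrees(x[1]),"offset",x[2],"z",x[3],"n",len(P))
M,uu,vv=cloud(c,m); e=(M-C)@A; print("axis extent",np.percentile(e,[1,99]))
Q,_,_=cloud(c,red&m); Q=Q-C; nn=np.cross(A,[0,0,1]); up=np.cross(nn,A); print("red ang",np.median(np.degrees(np.arctan2(Q@nn,Q@up))))
E
```

```text
[[447, 286, 7, 12, 50], [403, 291, 29, 27, 430]]
red head on z=.222 165.42060907282286
head -16.217219719569467 pitch -2.59067403075076 offset -0.0025675352894383866 z 0.19917179787058226 n 292
axis extent [0.00601455 0.06331745]
red ang -5.473386187964558
```

```bash
python3 -m crank '[[[0,0,0,0,255],[0,0,0,0,255]]]'; python3 - <<'E'
from h import *
from workcell import bot
# other things moved? compare before/after scene image at bystanders
a=np.load("scene0.npz")["img"];b=np.load("f_scene.npz")["img"]
for n,(u,v) in dict(black=(266,224),blue=(282,360),red=(245,327),jar=(209,288),baren=(232,156),lino=(485,306),brush=(190,190)).items():
    T=cv2.cvtColor(a[v-14:v+14,u-14:u+14],6);W=cv2.cvtColor(b[v-24:v+24,u-24:u+24],6)
    r=cv2.matchTemplate(W,T,cv2.TM_CCOEFF_NORMED);_,m,_,l=cv2.minMaxLoc(r);print(n,round(m,2),l[0]-10,l[1]-10)
o=bot.get_obs();print(o["grip_width"],np.abs(o["joint_vel"]).max(),o["eef_pos"])
print(bot.job_done())
E
```

```text
clock: 11.0
eef_pos: [0.4543, 0.2433, 0.1818]
tool_rot: [0.135, 0.991, 0.002, -0.022]
ft_force: [-0.0, -0.6, -4.7]
grip_width: 0.0421
black 0.88 0 0
blue 1.0 0 0
red 1.0 0 0
jar 1.0 0 0
baren 0.88 0 0
lino 0.98 0 0
brush 0.83 0 0
0.042115870887019465 0.0011498286589476847 [0.45434133 0.24326615 0.18177332]
the job is handed in; nothing more can be done
None
```

I rolled the yellow roller about 26 mm across the glass with the inside of one finger until the red line was on top. It measured within about 3° of the top while lying still. I then gripped it, lifted it, turned it and held it over the target's middle. I handed the job in at about 11 s; no verdict is reported, so these are my own measurements.

| Check (scene camera, unless noted) | Measured |
|---|---|
| Roller centre, sideways from the point above the target | about 3 mm |
| Roller centre, height | 0.199 m |
| Level | about 2.6° off |
| Red line from the top | about 5° |
| Axis from the black bar | 1 to 2° |
| Arm | still |
| Grip | finger opening 42 mm, roller weight (about 4.7 N) on the wrist sensor |
| Black roller, tins, jar, baren, lino block and brush | no shift seen between start and end pictures |

- **Top camera:** the arm hid most of the roller from it at the end, so its depth figures there were unusable. The final numbers rest on the scene camera and the arm's own pose, which agree within a few mm.
- **Tool tilt:** the tool was about 2.4° off vertical at the end, which accounts for most of the level error.

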